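Unlock a pump's bayonet strainer cover and take it out

TASK

Take the strainer out of the black pump housing: work its yellow-eared bayonet cover round anticlockwise (seen from above), through the sprung catch and on to its end stop, then lift the strainer straight out by the knob. Stand it upright in the empty blue tray, set down rather than dropped, let go, and leave everything else on the bench where it is.

Things in the scene. Friction and masses are not known exactly. Their poses are not given: they have to be found in the camera images.
- housing: Fixed black pump housing, a round pot 160 mm across, 100 mm tall, flat on top, with a horizontal side port (60 mm across, centred 45 mm up) reaching 120 mm from the axis along its own +x. Origin: on its vertical axis, at table height. The ring with the lug slots and end stop is hidden in its mouth at no fixed angle to the housing.
- housing_mouth (a point): Centre of the housing's top. Anticlockwise seen from above (+z), the cover meets first a sprung catch, felt over some 20 degrees, that gives way again, then a solid end stop where force rises steeply. The stop lies at a hidden angle, 60 to 105 degrees from the start and some 55 after the catch is first felt. Only within 7 degrees of it does the cover lift out. Clockwise is a dead end.
- cover: Loose strainer with bayonet cover, 280 to 460 g, 126 mm tall. Origin: centre of the basket's flat underside, z up along the axis. White basket 54 mm across, 0 to 47 mm up; grey neck 64 mm across with two hidden lugs (to 40 mm off the axis, 48 to 56 mm up, along +x and -x); grey flange 104 mm across, 70 to 78 mm up. Locked at the start: flange on the housing's top, origin at z = 30 mm.
- cover_ear (a point): Middle of the +x ear, 55 mm off the axis, 83 mm above the cover's origin. Two yellow upright ears lie along the cover's own +x and -x, each 14 mm thick, from 38 to 72 mm off the axis and 72 to 94 mm up. A closed fingertip can push one round. Push needed 60 mm off the axis: 1 to 4 N, and 5 to 12 N at the sprung catch.
- cover_knob (a point): Centre of the top face of the cover's round yellow knob, 30 mm across, from 78 to 126 mm above the cover's origin; for lifting. While locked the cover turns but lifts only 2 mm.
- blue_tray: Fixed empty blue tray, 170 x 170 mm outside, walls 5 mm thick and 30 mm tall, floor 5 mm thick. Origin: centre of its underside, on the table.
- grey_tray: Fixed grey tray of the same size with bolts in it; not the place for the strainer.
- tube: Bystander: white plastic tube standing upright, 40 mm across, 120 mm tall. Origin: centre of its underside.
- grease: Bystander: jar, 60 mm across, 90 mm tall. Origin: centre of its underside.
- seal: Bystander: flat black rubber ring, 92 mm across, 6 mm thick. Origin: centre of its underside.
- impeller: Bystander: black impeller, 90 mm across, 24 mm tall. Origin: centre of its underside.
- screwdriver: Bystander: yellow screwdriver lying flat along its own x, 220 mm long.
- wrench: Bystander: steel wrench lying flat along its own x, 180 mm long.
- flange: Bystander: steel flange ring lying flat, 110 mm across, 12 mm thick. Origin: centre of its underside.

How it is judged:
By the outcome, as a careful person would: the job done as asked, in the order asked, and still so for the second after the job is handed in, with the robot touching nothing.
It also fails if it takes over 72 s, if anything falls off the work surface, if the arm or the gripper's body presses on something with over 40 N, if the wrist force passes 120 N, or if a joint passes its speed limit or range.

ROBOT

A 6-joint arm with a two-finger parallel gripper is mounted at the origin on the work surface. World frame = base frame: x ahead of the robot, y to its left, z up, the work surface at z = 0. Lengths are in mm, angles in rad, forces in N, time in s.
With the tool pointing down it reaches from about 300 to 850 mm from the base axis. Payload 4.2 kg.
Tool frame: the origin (TCP) lies at the very end of the fingers, on their centre line; the grasp point (between the pads) lies 19 mm behind it (ctrl.grasp_offset is the distance from the TCP to the grasp point, in mm); z points along the fingers, y is the line along which they close (so a half turn about z gives the same grasp; the last joint's range is limited). The gripper opens to 91 mm and grips with 3 to 60 N. Pads are 32 mm wide; open, the fingers measure 118 mm over their backs; the gripper's body (76 mm by 178 mm) begins 60 mm behind the grasp point.
Start: joints at [1.165, 0.32, 1.565, -0, 1.257, -0.02], TCP at [216.376, 532.752, 213.976] pointing down, gripper open.
Joint ranges: [-3.11, 3.11], [-0.84, 2.01], [0.21, 2.61], [-1.34, 4.49], [0.05, 2.63], [-2.56, 2.56]. Speed limits (rad/s): [2.57, 2.57, 3.14, 3.14, 3.14, 3.14].

INTERFACE

Orientations are given as [roll, pitch, yaw] about the fixed x, y, z axes, in that order (R = Rz(yaw) Ry(pitch) Rx(roll)).
In Python, from plant import ctrl gives the robot as it stands. The module is installed in compiled form; this text tells all that it offers.
- The arm moves only by the shell command python3 -m creep 'ROWS'. ROWS is JSON, a list of rows, each a list of 5 numbers: the closure, from -1 (fully open) to 1 (shut), then the shift along the world's x, y, z in cm, then the turn about the world's z in rad. In form: [[fingers, x, y, z, twist], ...]. A call has 1 to 20 rows; each row is the pose to reach, as a shift and turn from the pose commanded when the call began; what a row does not reach only later rows make up. A row lasts 1/10 s, in which the tool goes at most 50 mm and 8.59 degrees, less where a joint would pass 70% of its speed; a pose out of reach is approached as far as the arm can. A call with a gripper value outside its range is refused whole. The fingers move at their own pace and stop on an object; the grip force is fixed at half the most. Time passes only in rows, so rows that repeat a pose let the fingers close. It gives the time, the measured TCP pose, the force, the opening and the grip force at its end, in the units of the state.
- ctrl.observe(): the state, without advancing time (a new reading comes with each control period).
- ctrl.capture(name): name is "side" or "top"; returns a dict with "color" (420x560x3 uint8, red, green, blue), "fx", "fy", "cx", "cy" (pixels), "distortion" ([k1, k2, p1, p2, k3] as OpenCV has them; the pictures are not rectified), "extrinsics" (4x4, takes a point from camera to world coordinates). Camera axes: x right, y down, z forward; pixel columns grow to the right and rows downward; lengths in mm; the calibration is good to about 2 mm. A picture is of the moment at which its call begins. There is no depth.
- ctrl.close_job(): hands the job in; it is judged then, once.
Trained networks look in the newest picture that a camera, given by its name, has taken for a name from the list of things; names that differ only in an ending like _2 or _b are one class to them, and where a whole thing is asked for, a point or a joint stands for the part that bears it (a point fixed in the world has none). Each returns a list of dicts, best first, with "confidence" (0 to 1); they miss things now and then, are a little off and sometimes report something else, mostly with a low value. They report only what shows in the picture. A call takes as long as a camera call.
- ctrl.outline_of(target, camera): "pixels" (420x560 bool, what is visible of it) and "point" ([row, column] as shares, 0 to 1, of the picture: columns of its width, rows of its height, amid what is visible of it).
- ctrl.spot_point(target, camera): "point" ([row, column] as shares, 0 to 1, of the picture: columns of its width, rows of its height: a listed point, or the origin of a listed thing).
The state is a dict: "time": time; "joints": joint angles; "joint_vel": joint speeds; "joint_torque": joint torques, N m; "eef_pos": TCP position; "tool_rot": TCP orientation; "wrist_force": force on the tool from outside, world axes, zero at the start; "moment": the same for the moment, N m; "grip_width": finger opening in mm; "finger_force": force on a finger pad.
Only numpy, scipy, OpenCV 4.12 (cv2) and the standard library are available. Lean on these libraries where they do the work, as an engineer would, in place of code of your own. Each camera call takes 0.05 s, during which the arm holds its last target. There are 200 camera calls.

## Working session

There is one attempt and no reset: what is moved stays moved. The work goes in short steps, Python scripts to look and compute and a shell command to move; the robot and the scene stay as the last step left them, time stands still between calls to the robot, and variables do not carry over. Pictures are saved under pics/ and viewed, at most 10 in all, crops included, and the job is handed in when it is done.

```bash
mkdir -p pics; cat > h.py <<'E'
import numpy as np, cv2
from plant import ctrl
def cap(n):
    c=ctrl.capture(n); return c
def ray(c,pt):
    h,w=c["color"].shape[:2]
    px=np.array([[[pt[1]*w,pt[0]*h]]],float)
    K=np.array([[c["fx"],0,c["cx"]],[0,c["fy"],c["cy"]],[0,0,1.]])
    u=cv2.undistortPoints(px,K,np.array(c["distortion"],float))[0,0]
    E=np.array(c["extrinsics"]); return E[:3,3],E[:3,:3]@np.array([u[0],u[1],1.])
def atz(c,pt,z):
    o,d=ray(c,pt); return o+d*(z-o[2])/d[2]
def tri(rs):
    A=0;b=0
    for o,d in rs:
        d=d/np.linalg.norm(d);P=np.eye(3)-np.outer(d,d);A=A+P;b=b+P@o
    return np.linalg.solve(A,b)
E
cat > m.py <<'E'
from h import *
np.set_printoptions(precision=1,suppress=True)
C={n:cap(n) for n in("top","side")}
for n in C:
    cv2.imwrite(f"pics/{n}0.png",C[n]["color"][:,:,::-1]); print(n,np.array(C[n]["extrinsics"])[:3,3])
Z=dict(housing=0,housing_mouth=100,cover=30,cover_ear=113,cover_knob=156,blue_tray=0,grey_tray=0,tube=0,grease=0,screwdriver=10,wrench=4,impeller=0,flange=0,seal=0)
for t,z in Z.items():
    for n in C:
        if n=="side" and t in("tube","grease","screwdriver","wrench","impeller","flange","seal","grey_tray"):continue
        for r in ctrl.spot_point(t,n)[:3]:
            p=r["point"]; print(t,n,round(r["confidence"],2),(int(p[1]*560),int(p[0]*420)),atz(C[n],p,z))
s=ctrl.observe();print(s["time"],s["eef_pos"],s["tool_rot"])
E
python3 m.py
```

```text
top [ 406.6   19.3 1693.7]
side [ -17.5 -685.  1160.1]
housing top 0.78 (290, 198) [586.4 -36.6   0. ]
housing side 0.65 (291, 233) [580.9 -41.5   0. ]
housing side 0.27 (396, 351) [ 549.6 -489.5    0. ]
housing_mouth top 0.73 (288, 196) [581.  -29.6 100. ]
housing_mouth side 0.57 (288, 205) [584.3 -16.2 100. ]
cover top 0.59 (223, 151) [738.3 193.   30. ]
cover top 0.56 (289, 196) [590.1 -32.7  30. ]
cover top 0.3 (198, 218) [509.3 271.6  30. ]
cover side 0.78 (287, 222) [581.1 -20.7  30. ]
cover_ear top 0.81 (307, 193) [591.4 -88.3 113. ]
cover_ear side 0.63 (303, 218) [580.8 -87.2 113. ]
cover_knob top 0.7 (289, 195) [579.3 -30.3 156. ]
cover_knob side 0.65 (291, 197) [579.3 -32.4 156. ]
blue_tray top 0.65 (358, 215) [ 530.6 -272.9    0. ]
blue_tray side 0.75 (187, 234) [333.7 147.8   0. ]
blue_tray side 0.6 (326, 294) [ 521.9 -260.     0. ]
grey_tray top 0.58 (198, 217) [514.1 277.2   0. ]
tube top 0.58 (146, 272) [324.1 447.8   0. ]
grease top 0.57 (349, 158) [ 729.2 -243.7    0. ]
screwdriver top 0.64 (419, 207) [ 562.1 -484.6   10. ]
wrench top 0.73 (226, 151) [744.6 187.6   4. ]
wrench top 0.67 (146, 270) [331.7 446.3   4. ]
impeller top 0.76 (239, 272) [330.3 132.1   0. ]
flange top 0.57 (137, 200) [570.6 488.1   0. ]
flange top 0.46 (194, 216) [518.7 289.6   0. ]
seal top 0.59 (314, 267) [ 350.3 -122.7    0. ]
1.1 [216.4 532.8 214. ] [3.1 0.  2.8]
```

View pics/top0.png

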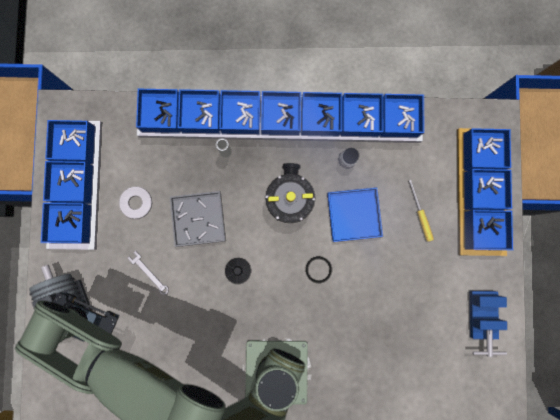

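View pics/side0.png

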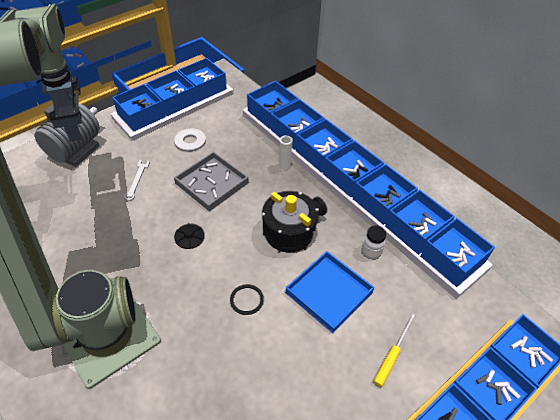

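```bash
cat > m2.py <<'E'
from h import *
c=cv2.imread("pics/top0.png")[155:235,245:335]; s=cv2.imread("pics/side0.png")[165:255,235:345]
a=cv2.resize(c,(400,int(80*400/90)),interpolation=3);b=cv2.resize(s,(400,int(90*400/110)),interpolation=3)
o=np.zeros((400,800,3),np.uint8);o[:a.shape[0],:400]=a;o[:b.shape[0],400:]=b;cv2.imwrite("pics/crop0.png",o)
np.set_printoptions(precision=1,suppress=True)
for n in("top","side"):
    C=cap(n)
    hsv=cv2.cvtColor(C["color"],cv2.COLOR_RGB2HSV)
    m=cv2.inRange(hsv,(18,110,90),(38,255,255)); 
    k,l,st,ce=cv2.connectedComponentsWithStats(m)
    for i in range(1,k):
        if st[i,4]>8: x,y=ce[i]; print(n,st[i],ce[i],atz(C,(y/420,x/560),113))
E
python3 m2.py
```

```text
top [458 128  49 128 762] [466.4 202.4] [ 570.3 -606.6  113. ]
top [286 192   9  10  71] [290.2 196. ] [581.6 -33.2 113. ]
top [302 193  11   6  53] [307.4 195.3] [584.7 -89.  113. ]
top [268 196  11   6  53] [272.7 198.5] [572.4  22.8 113. ]
top [418 210  15  31 205] [425.1 225.3] [ 493.8 -470.7  113. ]
side [  60    0  116   85 2184] [128.5  30.5] [ 664.8 1107.1  113. ]
side [ 78  81  40  24 561] [96.  91.6] [380.2 805.7 113. ]
side [  0 101  53  38 821] [ 23.4 119.7] [119.2 817.  113. ]
side [271 192  12  11  87] [276.1 197.1] [570.8  22.3 113. ]
side [286 195  11  18 170] [290.6 203.2] [588.8 -20.8 113. ]
side [299 213  12  13 101] [304.7 219. ] [582.5 -89.  113. ]
side [407 320 107 100 658] [459.6 371.2] [ 569.7 -629.   113. ]
side [373 345  28  42 451] [386.5 365.9] [ 451.5 -518.2  113. ]
side [511 365  49  55 289] [536.2 393.4] [ 660.8 -767.6  113. ]
```

View pics/crop0.png

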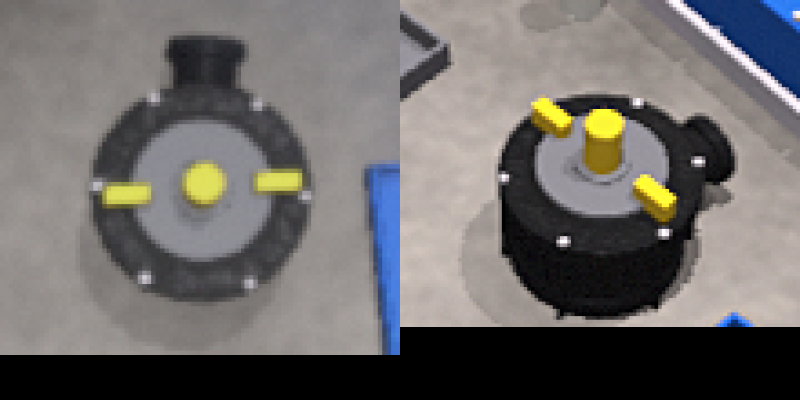

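The top view shows the housing at about (290,198), the ears at (273,198) and (307,195), and the empty blue tray at (354,215). The axis is near (578.5,-33), and the left (+y) ear lies at about 96°. I'll push that ear from its clockwise side.

```bash
python3 -m creep '[[1,38.6,-50.6,0,-1.08],[1,38.6,-50.6,0,-1.08],[1,38.6,-50.6,0,-1.08],[1,38.6,-50.6,0,-1.08],[1,38.6,-50.6,0,-1.08],[1,38.6,-50.6,0,-1.08],[1,38.6,-50.6,0,-1.08],[1,38.6,-50.6,0,-1.08],[1,38.6,-50.6,0,-1.08],[1,38.6,-50.6,0,-1.08],[1,38.6,-50.6,0,-1.08],[1,38.6,-50.6,0,-1.08],[1,38.6,-50.6,0,-1.08],[1,38.6,-50.6,0,-1.08],[1,38.6,-50.6,0,-1.08],[1,38.6,-50.6,0,-1.08],[1,38.6,-50.6,0,-1.08],[1,38.6,-50.6,0,-1.08]]'
python3 - <<'E'
from h import *
np.set_printoptions(precision=1,suppress=True)
for n in("top","side"):
    C=cap(n)
    for r in ctrl.outline_of("blue_tray",n)[:2]:
        m=r["pixels"].astype(np.uint8); f=max(cv2.findContours(m,0,2)[0],key=cv2.contourArea)
        q=np.array([atz(C,(p[0][1]/420,p[0][0]/560),28)[:2] for p in f],np.float32)
        print(n,r["confidence"],m.sum(),cv2.minAreaRect(q))
    cv2.imwrite(f"pics/{n}1.png",C["color"][:,:,::-1])
E
```

```text
time: 3.0
eef_pos: [601.9, 27.8, 214.3]
tool_rot: [3.141, -0.0, 1.677]
wrist_force: [-0.3, 0.4, -0.3]
grip_width: 0.3
finger_force: 0.0
top 0.85 2497 ((532.2274169921875, -256.7884521484375), (169.50686645507812, 174.3726043701172), 6.550364971160889)
top 0.48 221 ((752.9819946289062, 192.93804931640625), (69.77854919433594, 42.80326843261719), 27.515581130981445)
side 0.59 3891 ((524.317626953125, -261.48822021484375), (183.77001953125, 178.2308807373047), 6.37160062789917)
```

```bash
python3 -m creep '[[1,0,-0.1,-4,0],[1,0,-0.1,-8,0],[1,0,-0.1,-10.2,0],[1,0,-0.1,-10.2,0],[1,0,-0.1,-10.2,0]]'
python3 - <<'E'
from h import *
C=cap("side"); D=cap("top")
o=np.zeros((400,800,3),np.uint8)
o[:,:400]=cv2.resize(C["color"][155:255,235:335],(400,400),interpolation=3);o[:,400:]=cv2.resize(D["color"][145:245,240:340],(400,400),interpolation=3)
cv2.imwrite("pics/c2.png",o[:,:,::-1])
c=np.array([578.5,-33])
for th0 in(0,1):pass
# push arc about c: rotation of start contact pose
p=np.array([601.9,27])-c
u=np.array([np.cos(np.radians(96.1)),np.sin(np.radians(96.1))]);t=np.array([-u[1],u[0]])
print("radial,tang",p@u,p@t)
for a in range(0,120,5):
    r=np.radians(a); q0=57*u-20.5*t
    R=np.array([[np.cos(r),-np.sin(r)],[np.sin(r),np.cos(r)]])
    print(a,((R@q0)-p).round(0)/10,round(r,2))
E
```

```text
time: 3.7
eef_pos: [602.4, 25.9, 111.9]
tool_rot: [-3.141, -0.0, 1.676]
wrist_force: [-0.3, -0.2, 0.9]
grip_width: -0.1
finger_force: 0.0
radial,tang 57.17369737872442 -29.643352172890957
0 [-0.9 -0.1] 0.0
5 [-1.4 -0. ] 0.09
10 [-2.  0.] 0.17
15 [-2.5  0.1] 0.26
20 [-3.  0.] 0.35
25 [-3.5 -0.1] 0.44
30 [-4.  -0.2] 0.52
35 [-4.5 -0.4] 0.61
40 [-5.  -0.6] 0.7
45 [-5.5 -0.8] 0.79
50 [-5.9 -1.1] 0.87
55 [-6.3 -1.5] 0.96
60 [-6.7 -1.8] 1.05
65 [-7.1 -2.2] 1.13
70 [-7.4 -2.6] 1.22
75 [-7.7 -3.1] 1.31
80 [-7.9 -3.6] 1.4
85 [-8.1 -4.1] 1.48
90 [-8.2 -4.6] 1.57
95 [-8.3 -5.1] 1.66
100 [-8.4 -5.6] 1.75
105 [-8.4 -6.1] 1.83
110 [-8.4 -6.7] 1.92
115 [-8.3 -7.2] 2.01
```

View pics/c2.png

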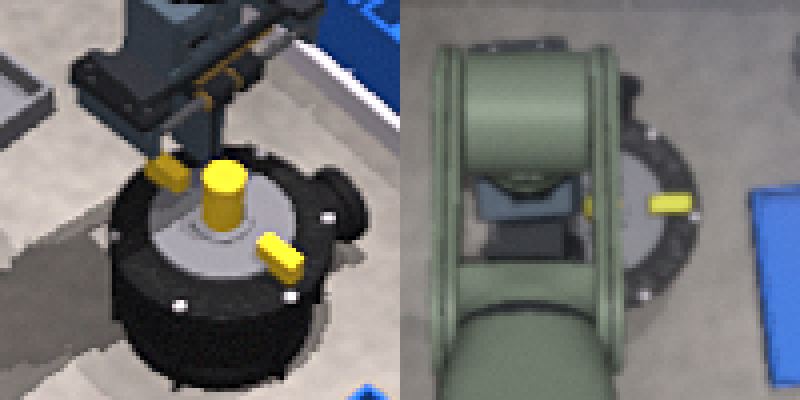

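The fingertip stands just behind the left ear, on its far side, at about (190,150) in the side crop, clear of the knob. I'll start pushing.

```bash
python3 -m creep '[[1,-0.9,-0.1,0,0],[1,-1.4,0,0,0.09],[1,-1.4,0,0,0.09]]'
python3 -m creep '[[1,-0.6,0,0,0.08],[1,-0.6,0,0,0.08]]'
python3 -m creep '[[1,-0.5,0.1,0,0.09],[1,-0.5,0.1,0,0.09]]'
```

```text
time: 4.1
eef_pos: [587.4, 25.7, 112.6]
tool_rot: [3.141, 0.0, 1.766]
wrist_force: [-0.7, 0.1, 0.3]
grip_width: 0.6
finger_force: 0.0
time: 4.3
eef_pos: [582.0, 25.7, 112.5]
tool_rot: [3.141, 0.0, 1.844]
wrist_force: [-0.2, 0.3, -0.0]
grip_width: 0.3
finger_force: 0.0
time: 4.5
eef_pos: [577.4, 26.8, 112.3]
tool_rot: [3.141, 0.0, 1.933]
wrist_force: [0.8, 0.1, -0.1]
grip_width: 0.6
finger_force: 0.0
```

```bash
python3 -m creep '[[1,-0.5,-0.1,0,0.09],[1,-0.5,-0.1,0,0.09]]'
python3 -m creep '[[1,-0.5,-0.1,0,0.09],[1,-0.5,-0.1,0,0.09]]'
python3 - <<'E'
from h import *
C=cap("side")
o=cv2.resize(C["color"][155:255,235:335],(400,400),interpolation=3)
cv2.imwrite("pics/c3.png",o[:,:,::-1])
E
```

```text
time: 4.7
eef_pos: [572.4, 25.8, 112.2]
tool_rot: [3.141, -0.0, 2.022]
wrist_force: [0.6, 0.4, 0.1]
grip_width: 0.7
finger_force: 0.0
time: 4.9
eef_pos: [567.4, 24.8, 112.1]
tool_rot: [3.142, 0.0, 2.112]
wrist_force: [0.5, 1.0, 0.8]
grip_width: 0.2
finger_force: 0.0
```

View pics/c3.png

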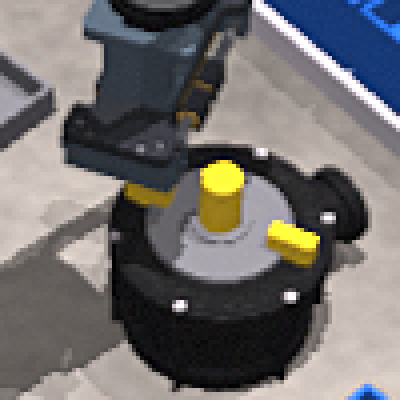

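The right-hand ear has swung round from (280,258) to (293,242), so the cover is turning. I'll carry on.

```bash
python3 -m creep '[[1,-0.5,-0.1,0,0.08],[1,-0.5,-0.1,0,0.08]]'
python3 -m creep '[[1,-0.5,-0.2,0,0.09],[1,-0.5,-0.2,0,0.09]]'
python3 -m creep '[[1,-0.5,-0.2,0,0.09],[1,-0.5,-0.2,0,0.09]]'
python3 -m creep '[[1,-0.5,-0.2,0,0.09],[1,-0.5,-0.2,0,0.09]]'
```

```text
time: 5.15
eef_pos: [562.3, 23.6, 112.0]
tool_rot: [-3.141, -0.0, 2.193]
wrist_force: [-0.2, 0.7, -0.3]
grip_width: 0.1
finger_force: 0.0
time: 5.35
eef_pos: [557.3, 21.6, 112.0]
tool_rot: [-3.141, -0.0, 2.282]
wrist_force: [0.5, 0.1, 0.8]
grip_width: 0.5
finger_force: 0.0
time: 5.55
eef_pos: [552.5, 19.6, 112.0]
tool_rot: [-3.142, 0.0, 2.372]
wrist_force: [-0.4, 0.1, 0.7]
grip_width: 0.7
finger_force: 0.0
time: 5.75
eef_pos: [548.5, 17.8, 112.3]
tool_rot: [3.14, 0.002, 2.461]
wrist_force: [2.8, 1.6, -0.6]
grip_width: 0.5
finger_force: 1.0
```

```bash
python3 -m creep '[[1,-0.4,-0.3,0,0.08],[1,-0.4,-0.3,0,0.08]]'
python3 -m creep '[[1,-0.4,-0.4,0,0.09],[1,-0.4,-0.4,0,0.09]]'
python3 -m creep '[[1,-0.4,-0.3,0,0.09],[1,-0.4,-0.3,0,0.09]]'
python3 -m creep '[[1,-0.4,-0.4,0,0.08],[1,-0.4,-0.4,0,0.08]]'
```

```text
time: 5.95
eef_pos: [543.6, 15.5, 112.2]
tool_rot: [3.14, -0.001, 2.541]
wrist_force: [0.5, 3.6, 1.0]
grip_width: 0.5
finger_force: 1.6
time: 6.15
eef_pos: [538.7, 10.8, 111.9]
tool_rot: [-3.141, -0.001, 2.633]
wrist_force: [0.2, -0.3, 0.5]
grip_width: 0.1
finger_force: 0.0
time: 6.35
eef_pos: [534.8, 7.3, 111.7]
tool_rot: [-3.14, -0.001, 2.722]
wrist_force: [0.2, 0.2, 0.2]
grip_width: 0.6
finger_force: 0.0
time: 6.55
eef_pos: [531.0, 3.2, 111.8]
tool_rot: [-3.141, -0.001, 2.802]
wrist_force: [0.5, -1.2, 0.8]
grip_width: 0.9
finger_force: 0.0
```

```bash
python3 -m creep '[[1,-0.3,-0.4,0,0.09],[1,-0.3,-0.4,0,0.09]]'
python3 -m creep '[[1,-0.3,-0.5,0,0.09],[1,-0.3,-0.5,0,0.09]]'
python3 -m creep '[[1,-0.2,-0.5,0,0.09],[1,-0.2,-0.5,0,0.09]]'
cat > ear.py <<'E'
from h import *
C=cap("side");hsv=cv2.cvtColor(C["color"],cv2.COLOR_RGB2HSV)
m=cv2.inRange(hsv,(18,110,90),(38,255,255))
k,l,st,ce=cv2.connectedComponentsWithStats(m)
for i in range(1,k):
    x,y=ce[i]
    if st[i,4]>8 and 240<x<340 and 160<y<260:
        q=atz(C,(y/420,x/560),113)[:2]; d=q-[577.5,-33]; print(st[i],q.round(1),"r",np.hypot(*d).round(1),"ang",np.degrees(np.arctan2(d[1],d[0])).round(1))
s=ctrl.observe();print(s["eef_pos"],s["wrist_force"],s["moment"],s["joints"])
import sys; cv2.imwrite(f"pics/{sys.argv[1]}.png",cv2.resize(C["color"][155:255,235:335],(400,400),interpolation=3)[:,:,::-1])
E
python3 ear.py c4
```

```text
time: 6.75
eef_pos: [528.3, -0.5, 111.9]
tool_rot: [-3.141, -0.0, 2.892]
wrist_force: [-0.2, 0.6, 0.8]
grip_width: 0.5
finger_force: 0.0
time: 6.95
eef_pos: [525.3, -5.5, 111.9]
tool_rot: [-3.141, -0.0, 2.981]
wrist_force: [0.5, -0.6, 0.5]
grip_width: 0.3
finger_force: 0.0
time: 7.15
eef_pos: [523.4, -10.4, 111.9]
tool_rot: [-3.141, -0.0, 3.071]
wrist_force: [-0.3, -0.9, 0.1]
grip_width: 0.3
finger_force: 0.0
[301 196  13  10  92] [631.3 -42.7] r 54.7 ang -10.2
[289 210   7   4  14] [572.2 -46.8] r 14.8 ang -110.9
[267 212   9  11  65] [513.6 -26. ] r 64.2 ang 173.7
[523.49101199 -10.2474118  111.9557252 ] [-0.43948656  0.12966481  0.50831296] [ 0.04544675 -0.03736242  0.0337406 ] [-4.14914174e-02  3.28513751e-01  1.83195864e+00 -8.75997456e-05
  9.81223666e-01 -1.54127986e+00]
```

View pics/c4.png

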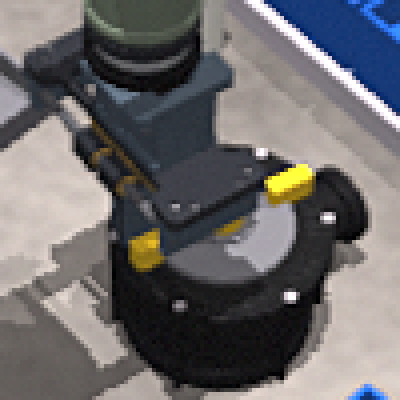

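The cover has turned about 74° (far ear at (290,183) in the crop, about -10°). The catch was felt at nominal 43–50°, so the stop should come 20–25° further on.

```bash
python3 -m creep '[[1,-0.2,-0.5,0,0.08],[1,-0.2,-0.5,0,0.08]]'
python3 -m creep '[[1,-0.1,-0.5,0,0.09],[1,-0.1,-0.5,0,0.09]]'
python3 -m creep '[[1,-0.1,-0.5,0,0.09],[1,-0.1,-0.5,0,0.09]]'
python3 ear.py c5
```

```text
time: 7.4
eef_pos: [521.4, -15.3, 112.0]
tool_rot: [-3.142, -0.0, -3.131]
wrist_force: [0.1, -0.1, 0.1]
grip_width: 0.9
finger_force: 0.0
time: 7.6
eef_pos: [520.4, -20.3, 112.0]
tool_rot: [3.142, -0.0, -3.041]
wrist_force: [0.3, 0.4, 0.8]
grip_width: 0.4
finger_force: 0.0
time: 7.8
eef_pos: [519.1, -25.0, 111.9]
tool_rot: [3.141, -0.001, -2.952]
wrist_force: [-0.4, 0.5, 0.2]
grip_width: 0.6
finger_force: 0.5
[304 192   5   4  13] [647.6 -19.8] r 71.3 ang 10.7
[271 213  12  13  98] [521.1 -40.8] r 56.9 ang -172.1
[519.18590394 -25.00185363 111.90080734] [-1.43836975  0.90231342  0.19638933] [ 0.15939399  0.1867526  -0.00084003] [-7.03975509e-02  3.23427253e-01  1.84011260e+00  2.84747177e-04
  9.78687033e-01 -1.83055066e+00]
```

```bash
python3 -m creep '[[1,0,-0.3,0,0.04],[1,0,-0.3,0,0.04]]'
python3 -m creep '[[1,0,-0.2,0,0.04],[1,0,-0.2,0,0.04]]'
python3 ear.py c6
```

```text
time: 8.05
eef_pos: [518.6, -25.8, 112.0]
tool_rot: [3.136, -0.001, -2.913]
wrist_force: [-2.7, 8.3, 2.3]
grip_width: 0.6
finger_force: 4.2
time: 8.25
eef_pos: [518.1, -26.0, 112.0]
tool_rot: [3.133, -0.001, -2.875]
wrist_force: [-3.4, 13.7, 3.5]
grip_width: 0.5
finger_force: 7.1
[260 193  14   8  17] [550.2  43.4] r 81.2 ang 109.6
[271 213  12  14  98] [520.5 -42.1] r 57.7 ang -170.9
[518.06308372 -26.00665615 111.95880018] [-4.0653597  13.73661714  2.7943269 ] [ 2.51540758  0.55757275 -0.23320398] [-0.07743016  0.32322671  1.84029012  0.00947662  0.98179747 -1.92023587]
```

Pushed a further 5 mm, the tool moved only about 1 mm while the force rose to 14 N. The cover has turned about 93° and is some 53° past the catch, so this is the end stop. I'll back off, rise, open and go over the knob.

```bash
python3 -m creep '[[1,0,0.8,0,-0.06],[1,-0.2,1.6,0,-0.11],[1,-0.2,1.6,4,-0.11],[-1,-0.2,1.6,8,-0.11],[-1,-0.2,1.6,9.5,-0.11],[-1,-0.2,1.6,9.5,-0.11],[-1,-0.2,1.6,9.5,-0.11]]'
python3 ear.py c7
python3 - <<'E'
from h import *
C=cap("side")
for r in ctrl.spot_point("cover_knob","side")[:2]: print(r["confidence"],atz(C,r["point"],156))
E
```

```text
time: 9.0
eef_pos: [517.0, -14.2, 206.4]
tool_rot: [-3.142, -0.001, -2.979]
wrist_force: [-0.6, 0.6, -0.6]
grip_width: 29.6
finger_force: 0.0
[252 161   7   5   9] [606.5 168.7] r 203.8 ang 81.8
[262 167  12   8  12] [616.  119.7] r 157.5 ang 75.8
[271 179   4   5  10] [601.   77.8] r 113.2 ang 78.0
[298 192  11  11  82] [631.2 -25.3] r 54.2 ang 8.2
[285 195  11  18 174] [586.9 -21.2] r 15.1 ang 51.3
[271 213  12  13  98] [521.1 -40.8] r 56.9 ang -172.1
[516.59520726 -14.16210211 205.65561643] [-0.29309245 -0.17391337  0.03598426] [ 0.07806353 -0.01443061 -0.09820565] [-4.95955396e-02  2.35136880e-01  1.70621299e+00 -1.09758402e-04
  1.20257974e+00 -1.78310946e+00]
0.75 [579.5334306  -19.04242161 156.        ]
0.16 [ 296.15851576 -210.15854112  156.        ]
```

View pics/c7.png

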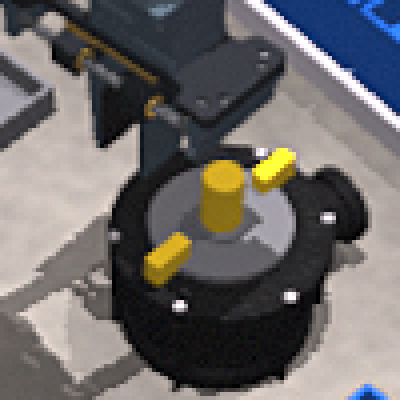

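The ears now lie toward the near and far sides, at (167,258) and (273,170), with the knob standing free at (222,195). The axis is (577.5,-33), so I'll go over the knob.

```bash
python3 -m creep '[[-1,3,-1,0,0],[-1,6.1,-1.9,0,0],[-1,6.1,-1.9,0,0],[-1,6.1,-1.9,0,0],[-1,6.1,-1.9,0,0],[-1,6.1,-1.9,0,0]]'
python3 -m creep '[[-1,0,0,-4,0],[-1,0,0,-7,0],[-1,0,0,-8.6,0],[-1,0,0,-8.6,0]]'
```

```text
time: 9.75
eef_pos: [577.4, -33.0, 206.8]
tool_rot: [3.141, -0.001, -2.977]
wrist_force: [-0.4, -0.7, 1.0]
grip_width: 88.9
finger_force: 0.0
time: 10.15
eef_pos: [576.0, -32.9, 118.7]
tool_rot: [3.14, -0.005, -2.977]
wrist_force: [-0.5, 0.1, 0.2]
grip_width: 91.3
finger_force: 0.0
```

Now I'll close on the knob, then make a small trial lift.

```bash
python3 -m creep '[[1,0,0,0,0],[1,0,0,0,0],[1,0,0,0,0],[1,0,0,0,0],[1,0,0,0,0],[1,0,0,0,0],[1,0,0,0,0],[1,0,0,0,0]]'
python3 -m creep '[[1,0,0,0.3,0],[1,0,0,0.6,0],[1,0,0,0.6,0]]'
```

```text
time: 10.95
eef_pos: [578.3, -33.5, 121.0]
tool_rot: [-3.141, -0.0, -2.977]
wrist_force: [-0.7, -1.6, 0.4]
grip_width: 30.2
finger_force: 1.0
time: 11.25
eef_pos: [578.1, -33.4, 126.9]
tool_rot: [-3.142, -0.001, -2.977]
wrist_force: [-0.5, 0.5, -3.2]
grip_width: 29.5
finger_force: 30.0
```

```bash
python3 -m creep '[[1,0,0,2,0],[1,0,0,4,0],[1,0,0,6,0],[1,0,0,8,0],[1,0,0,10,0],[1,0,0,11,0],[1,0,0,11,0],[1,0,0,11,0]]'
python3 ear.py c8
```

```text
time: 12.05
eef_pos: [577.9, -33.1, 236.0]
tool_rot: [3.141, -0.002, -2.977]
wrist_force: [-0.4, -1.1, -4.2]
grip_width: 29.6
finger_force: 30.0
[286 166   8  19 123] [655.8  65.9] r 126.2 ang 51.6
[271 184  12  14 109] [586.4  40.7] r 74.3 ang 83.1
[577.65849882 -33.1362766  235.646167  ] [-0.18266769  0.43372777 -3.94959558] [0.0135313  0.04590348 0.03624222] [-7.73006654e-02  3.14215810e-01  1.51724178e+00  2.20635950e-04
  1.31262209e+00 -1.81237354e+00]
```

View pics/c8.png

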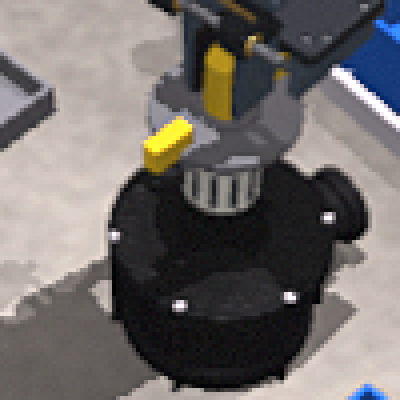

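The strainer hangs upright at (222,190), clear of the housing mouth. I'll carry it to the blue tray centre, (529,-258).

```bash
python3 -m creep '[[1,-0.4,-2,0,0],[1,-1,-4.5,0,0],[1,-1.5,-7,0,0],[1,-2,-9.5,0,0],[1,-2.6,-12,0,0],[1,-3.1,-14.5,0,0],[1,-3.7,-17,0,0],[1,-4.2,-19.5,0,0],[1,-4.6,-21.5,0,0],[1,-4.9,-22.5,0,0],[1,-4.9,-22.5,0,0],[1,-4.9,-22.5,0,0]]'
python3 - <<'E'
from h import *
np.set_printoptions(precision=1,suppress=True)
for n in("side","top"):
    C=cap(n)
    for r in ctrl.outline_of("blue_tray",n)[:1]:
        m=r["pixels"].astype(np.uint8); q=np.array([atz(C,(p[0][1]/420,p[0][0]/560),28)[:2] for f in cv2.findContours(m,0,2)[0] for p in f],np.float32)
        print(n,r["confidence"],cv2.minAreaRect(q))
    cv2.imwrite(f"pics/{n}9.png",C["color"][:,:,::-1])
E
```

```text
time: 13.3
eef_pos: [529.3, -257.4, 236.4]
tool_rot: [3.14, -0.001, -2.977]
wrist_force: [0.1, -0.1, -4.3]
grip_width: 29.4
finger_force: 30.0
side 0.62 ((523.5366821289062, -262.6183776855469), (186.83926391601562, 179.72412109375), 6.36708402633667)
top 0.58 ((532.7245483398438, -255.0943603515625), (171.17709350585938, 176.00697326660156), 6.761618137359619)
```

View pics/side9.png

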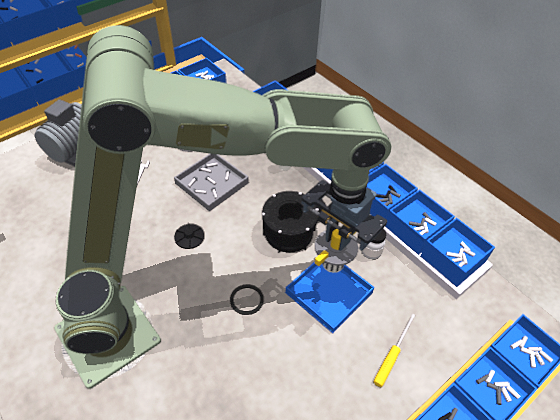

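The strainer is upright above the blue tray at (335,250). I'll lower it until it touches.

```bash
python3 -m creep '[[1,0,0,-3,0],[1,0,0,-6,0],[1,0,0,-9,0],[1,0,0,-11.5,0],[1,0,0,-13,0],[1,0,0,-13,0],[1,0,0,-13,0]]'
python3 -m creep '[[1,0,0,-0.3,0],[1,0,0,-0.6,0],[1,0,0,-0.6,0]]'
python3 -m creep '[[1,0,0,-0.2,0],[1,0,0,-0.2,0]]'
python3 -m creep '[[1,0,0,-0.2,0],[1,0,0,-0.2,0]]'
```

```text
time: 14.2
eef_pos: [530.0, -258.0, 107.5]
tool_rot: [-3.141, 0.001, -2.977]
wrist_force: [-0.8, -0.7, -3.1]
grip_width: 29.3
finger_force: 30.0
time: 14.5
eef_pos: [529.4, -258.2, 101.2]
tool_rot: [-3.141, 0.0, -2.977]
wrist_force: [0.3, -0.8, -3.5]
grip_width: 29.4
finger_force: 30.0
time: 14.7
eef_pos: [529.3, -258.2, 98.9]
tool_rot: [3.141, -0.0, -2.977]
wrist_force: [0.6, 0.1, -4.2]
grip_width: 29.5
finger_force: 30.0
time: 14.9
eef_pos: [529.2, -258.2, 96.7]
tool_rot: [3.141, -0.0, -2.977]
wrist_force: [-0.5, 0.2, -3.7]
grip_width: 29.5
finger_force: 30.0
```

```bash
for i in 1 ; do python3 -m creep '[[1,0,0,-0.1,0],[1,0,0,-0.1,0]]'; done
python3 -m creep '[[1,0,0,-0.1,0],[1,0,0,-0.1,0]]'
```

```text
time: 15.1
eef_pos: [529.4, -258.3, 96.0]
tool_rot: [3.142, 0.0, -2.977]
wrist_force: [-1.6, -0.3, -4.2]
grip_width: 29.4
finger_force: 30.0
time: 15.3
eef_pos: [529.6, -258.3, 96.0]
tool_rot: [-3.141, 0.001, -2.977]
wrist_force: [-2.5, 1.9, 3.5]
grip_width: 29.5
finger_force: 30.0
```

The force rose from -4 to +3.5 N, so it is on the floor. I'll release, let the fingers open and rise.

```bash
python3 -m creep '[[1,0,0,0,0],[-1,0,0,0,0],[-1,0,0,0,0],[-1,0,0,0,0],[-1,0,0,0,0],[-1,0,0,0,0],[-1,0,0,0,0],[-1,0,0,0,0],[-1,0,0,0,0],[-1,0,0,0,0],[-1,0,0,0,0],[-1,0,0,0,0]]'
python3 -m creep '[[-1,0,0,1,0],[-1,0,0,3,0],[-1,0,0,6,0],[-1,0,0,10,0],[-1,0,0,13,0],[-1,0,0,16,0],[-1,-4,4,18,0],[-1,-8,8,18,0],[-1,-12,12,18,0],[-1,-14,16,18,0],[-1,-14,16,18,0],[-1,-14,16,18,0],[-1,-14,16,18,0]]'
python3 - <<'E'
from h import *
C=cap("side");cv2.imwrite("pics/e.png",C["color"][:,:,::-1])
E
```

```text
time: 16.5
eef_pos: [529.4, -258.2, 95.0]
tool_rot: [3.141, 0.0, -2.977]
wrist_force: [-1.0, 0.1, 0.8]
grip_width: 91.1
finger_force: 0.0
time: 17.8
eef_pos: [390.4, -98.8, 275.7]
tool_rot: [-3.14, 0.002, -2.977]
wrist_force: [1.1, 0.3, 0.1]
grip_width: 90.9
finger_force: 0.0
```

View pics/e.png

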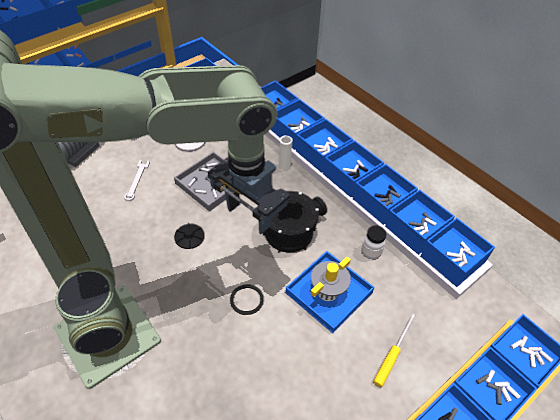

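The strainer stands upright in the blue tray at (330,285). The bystanders in view are where they were, and the gripper is clear.

```bash
python3 -c "from plant import ctrl; print(ctrl.close_job())"
```

```text
the job is handed in; nothing more can be done
None
```

The strainer is out of the housing and standing upright in the blue tray, released, with nothing else on the bench seen to have moved; I handed the job in after about 18 s and no verdict was shown.

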